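Close a stacking snack box and take off its outer lid

TASK

Put the wooden stacking box together: set the shallow footed tray squarely on the deep bottom tier where that stands, then lower the double lid (outer lid nested on inner lid, carried together by the inner lid's wider edge, never parted on the way) onto that tray so that the inner lid plugs fully in, and let go. Then lift the outer lid alone by its steel handle, leaving the inner lid seated, and finish holding the outer lid level in the gripper, well over 5 cm higher than it sat and straight above the box; do not put it down. Leave the salt shaker, honey jar and lemon alone.

Things in the scene. Friction and masses are not known exactly. Their poses are not given: they have to be found in the camera images.
- base_tier: Bottom tier: deep open wooden box, 96 x 62 mm outside, 50 mm high, flat underside, walls 4 mm (mouth 88 x 54 mm), about 0.6 kg, loose on the counter. Origin: centre of the underside; x along the 96 mm side, z up. All box parts are alike under a half turn about z.
- tray: Second tier: shallow wooden tray, 28 mm high. Foot 84 x 50 mm, 6 mm deep (lowest 2 mm: 80 x 46), below a body 96 x 62 x 22 mm; walls 4 mm, mouth 88 x 54 mm; about 0.2 kg. Origin: centre of the foot's underside; x along the 96 mm side, z up. The foot enters the base tier with 2 mm play each side; seated, origin 44 mm above the base tier's, outsides flush.
- inner_lid: Wooden inner lid, under the outer lid: plug 84 x 50 mm, 6 mm deep (lowest 2 mm: 80 x 46), then a wide edge 96 x 62 mm from 6 to 18 mm high, then a boss 74 x 40 mm up to 26 mm; about 0.18 kg. Origin: centre of the plug's underside; x along the 96 mm side, z up. The edge stands out 4 mm beyond the outer lid: grip it across 62 mm. Seated (2 mm play), origin 22 mm above the tray's.
- outer_lid: Wooden cap 88 x 54 mm, 14 mm high, hollow below (80 x 46 mm, 10 mm deep), resting loosely over the inner lid's boss, 3 mm play each side; on top a steel bar handle 40 mm long (along x), 10 mm wide, from 14 to 32 mm high; 0.09 kg. Origin: centre of the rim's underside; x along the 88 mm side, z up. Nested, origin 18 mm above the inner lid's.
- salt_shaker: Bystander: salt shaker, 44 mm across, 90 mm high. Origin: centre of the underside.
- honey_jar: Bystander: small jar with a pale twist lid, 51 mm across, 54 mm high. Origin: centre of the underside.
- lemon: Bystander: lemon, 78 x 55 x 56 mm, lying. Origin: lowest middle point.

How it is judged:
By the outcome, as a careful person would: the job done as asked, in the order asked, and still so for the second after the job is handed in, while the arm keeps its last pose, push and grip.
It also fails if it takes over 72 s, if anything falls off the work surface, if the arm or the gripper's body presses on something with over 40 N, if the wrist force passes 120 N, or if a joint passes its speed limit or range.

ROBOT

A 6-joint arm with a two-finger parallel gripper is mounted at the origin on a cart in front of the work surface, level with it; the furniture and walls round the work are solid. World frame = base frame: x ahead of the robot, y to its left, z up, the work surface at z = 0. Lengths are in m, angles in degrees, forces in N, time in s.
With the tool pointing down it reaches from about 0.375 to 0.9 m from the base axis. Payload 3.1 kg.
Tool frame: the origin (TCP) lies at the very end of the fingers, on their centre line; the grasp point (between the pads) lies 19 mm behind it; z points along the fingers, y is the line along which they close (so a half turn about z gives the same grasp; the last joint's range is limited). The gripper opens to 87 mm and grips with 3 to 60 N. Pads are 19 mm wide; open, the fingers measure 117 mm over their backs; the gripper's body (75 mm by 190 mm) begins 51 mm behind the grasp point.
Start: joints at [-73.596, 30.224, 82.088, -0, 67.689, -10.227], TCP at [0.28, -0.559, 0.223] pointing down, gripper open.
Joint ranges: [-176.69, 176.69], [-43.24, 126.21], [12.49, 139.97], [-82, 262], [0, 151.66], [-163.58, 163.58]. Speed limits (degrees/s): [159.86, 159.86, 180, 180, 180, 180].

INTERFACE

Orientations are given as a 3x3 rotation matrix whose columns are the frame's x, y, z axes.
In Python, from rig import bot, imaging gives the robot as it stands.
- The arm moves only by the tool drive_tool, never from a script. Its argument "deltas" is text: rows parted by semicolons, each of 5 numbers parted by spaces: the finger opening in mm, from 0 to 87, then the shift along the world's x, y, z in mm, then the turn about the world's z in rad. In form: jaw dx dy dz twist; .... A call has 1 to 12 rows; each row is the pose to reach, as a shift and turn from the pose commanded when the call began; what a row does not reach only later rows make up. A row lasts 1/10 s, in which the tool goes at most 50 mm and 8.59 degrees, less where a joint would pass 70% of its speed; a pose out of reach is approached as far as the arm can. A call with a gripper value outside its range is refused whole. The fingers move at their own pace and stop on an object; the grip force is fixed at half the most. Time passes only in rows, so rows that repeat a pose let the fingers close. It gives the time, the measured TCP pose, the force, the opening and the grip force at its end, in the units of the state.
- bot.read_state(): the state, without advancing time (a new reading comes with each control period).
- imaging.capture(name): name is "side" or "top"; returns the picture (400x640x3 uint8, red, green, blue); there is no depth.
- imaging.camera_model(name): a dict with "fx", "fy", "cx", "cy" (pixels), "dist" ([k1, k2, p1, p2, k3] as OpenCV has them; the pictures are not rectified), "T" (4x4, takes a point from camera to world coordinates). Camera axes: x right, y down, z forward; pixel columns grow to the right and rows downward; lengths in m; the calibration is good to about 2 mm. A picture is of the moment at which its call begins. camera_model takes no time and is no camera call.
- bot.hand_in(): hands the job in; it is judged then, once.
The state is a dict: "time_s": time; "joint_positions": joint angles; "qvel": joint speeds; "tau": joint torques, N m; "position": TCP position; "tcp_rot": TCP orientation; "force": force on the tool from outside, world axes, zero at the start; "moment": the same for the moment, N m; "opening": opening from 0.0 (shut) to 1.0 (fully open); "grasp_force": force on a finger pad.
Only numpy, scipy, OpenCV 4.12 (cv2) and the standard library are available. Lean on these libraries where they do the work, as an engineer would, in place of code of your own. Each camera call takes 0.05 s, during which the arm holds its last target. There are 200 camera calls.

## Working session

There is one attempt and no reset: what is moved stays moved. The work goes in short steps, Python scripts to look and compute and a tool call to move; the robot and the scene stay as the last step left them, time stands still between calls to the robot, and variables do not carry over. Pictures are saved under pics/ and viewed, at most 10 in all, crops included, and the job is handed in when it is done.

Besides the shell and the picture viewer there is one more tool, called after "Call:" as name(argument=value, ...) on one line, values as JSON. drive_tool: Moves the arm, as the interface text tells. Its arguments: {"type":"object","properties":{"deltas":{"type":"string"}},"required":["deltas"]}

```bash
mkdir -p pics; ls; python3 - <<'E'
from rig import bot, imaging
import cv2,numpy as np
for n in("side","top"):
    cv2.imwrite(f"pics/{n}0.png",imaging.capture(n)[:,:,::-1])
    m=imaging.camera_model(n);print(n,{k:np.round(v,4).tolist() for k,v in m.items()})
s=bot.read_state();print(s)
E
```

```text
pics
side {'fx': 420.4394, 'fy': 420.4394, 'cx': 327.0907, 'cy': 196.8254, 'dist': [-0.0238, 0.0, 0.0, 0.0, 0.0], 'T': [[-0.0559, -0.8181, 0.5724, 0.0699], [-0.9984, 0.0419, -0.0376, 0.1476], [0.0068, -0.5736, -0.8191, 0.7477], [0.0, 0.0, 0.0, 1.0]]}
top {'fx': 402.6966, 'fy': 402.6966, 'cx': 324.4827, 'cy': 196.7026, 'dist': [-0.0883, 0.0, 0.0, 0.0, 0.0], 'T': [[0.0102, -0.9898, 0.1424, 0.399], [-0.9998, -0.0127, -0.016, 0.1106], [0.0177, -0.1422, -0.9897, 1.0541], [0.0, 0.0, 0.0, 1.0]]}
{'time_s': 0.1, 'joint_positions': array([-7.35948243e+01,  3.02741859e+01,  8.21504197e+01, -7.53554692e-04,
        6.76905737e+01, -1.02273962e+01]), 'qvel': array([ 0.08747936, -0.057476  , -0.15567202,  0.09642896, -0.0800717 ,
       -0.00401652]), 'tau': array([-3.75747650e-04, -4.40985668e+01, -1.77150983e+01,  6.35054684e-02,
        5.33600163e-02, -4.21311336e-05]), 'position': array([ 0.2799941 , -0.55801394,  0.22165601]), 'tcp_rot': array([[ 8.93897404e-01,  4.48271231e-01, -5.79424895e-04],
       [ 4.48271472e-01, -8.93895397e-01,  1.92497859e-03],
       [ 3.44967274e-04, -1.98047301e-03, -9.99997979e-01]]), 'force': array([-1.38325326, -0.3211409 ,  1.04355693]), 'moment': array([-0.02840688, -0.02216406,  0.04334616]), 'grasp_force': 0.0, 'opening': 1.0010536331588744}
```

View pics/side0.png

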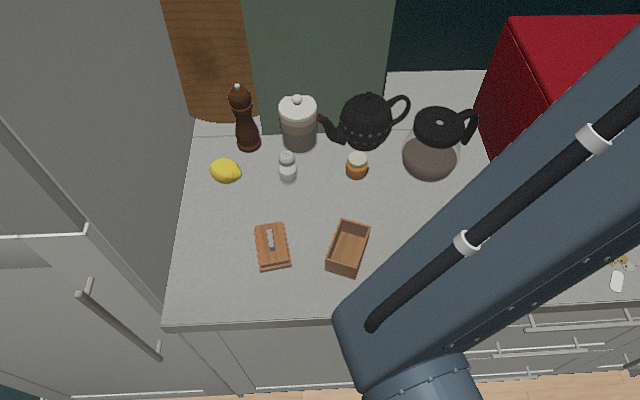

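View pics/top0.png

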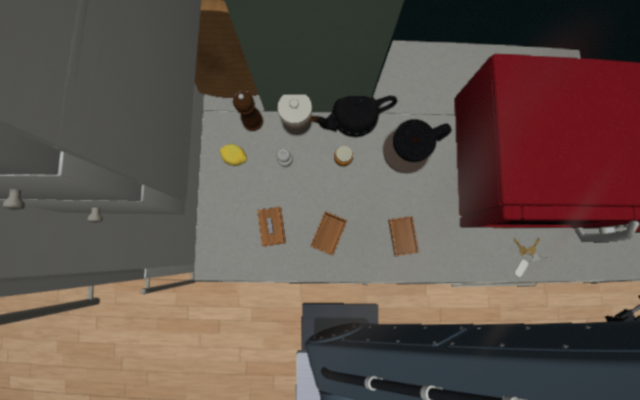

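The side view shows the lids at about (272,246), the base tier at about (348,248) and the lemon, shaker and jar behind them. The top view shows the lids at (271,226), an open box at (328,233) and a second one at (403,236). I'll zoom in for the corners.

```bash
python3 - <<'E'
import cv2
a=cv2.imread("pics/top0.png")[195:270,245:435]
cv2.imwrite("pics/c0.png",cv2.convertScaleAbs(cv2.resize(a,None,fx=4.2,fy=4.2,interpolation=cv2.INTER_CUBIC),alpha=1.5))
E
```

```text
(no output)
```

View pics/c0.png

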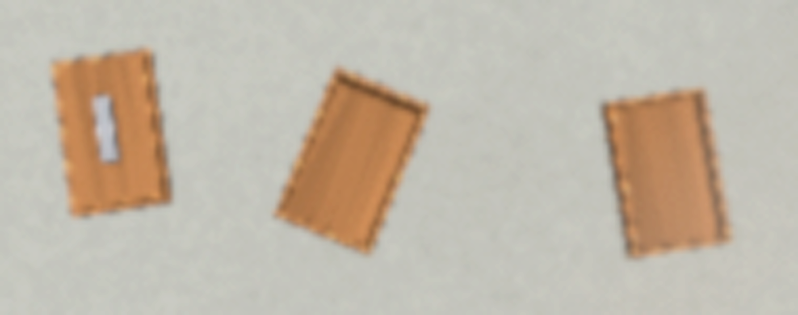

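```bash
cat > h.py <<'E'
import numpy as np, cv2, itertools
from scipy.optimize import minimize
from rig import bot, imaging
S=6
BASE=[(96,62,0,50)]; TRAY=[(84,50,0,6),(96,62,6,28)]
LIDS=[(84,50,0,6),(96,62,6,18),(88,54,18,32)]
def proj(m,P):
    Ti=np.linalg.inv(m["T"]); r=cv2.Rodrigues(Ti[:3,:3])[0]
    K=np.array([[m["fx"],0,m["cx"]],[0,m["fy"],m["cy"]],[0,0,1]])
    return cv2.projectPoints(np.float64(P),r,Ti[:3,3],K,np.float64(m["dist"]))[0][:,0]
def place(p,z,pts):
    c,s=np.cos(p[2]),np.sin(p[2]); return np.c_[pts[:,:2]@np.array([[c,s],[-s,c]])+p[:2],pts[:,2]+z]
def corners(b): return np.array(list(itertools.product((-b[0]/2e3,b[0]/2e3),(-b[1]/2e3,b[1]/2e3),(b[2]/1e3,b[3]/1e3))))
def mask(img,px,w=45):
    x0,y0=int(px[0])-w,int(px[1])-w
    a=img[y0:y0+2*w,x0:x0+2*w].astype(np.float32)
    a=cv2.resize((a[:,:,0]-a[:,:,2])/(a.sum(2)+30),None,fx=S,fy=S,interpolation=cv2.INTER_LINEAR)
    b=(a>0.10).astype(np.uint8)
    cs=cv2.findContours(b,cv2.RETR_EXTERNAL,cv2.CHAIN_APPROX_NONE)[0]
    k=max(cs,key=cv2.contourArea); o=np.zeros_like(b); cv2.drawContours(o,[k],-1,1,-1); return o,(x0,y0)
def render(m,p,z,model,off,shape):
    o=np.zeros(shape,np.uint8)
    for b in model:
        q=(proj(m,place(p,z,corners(b)))-off+0.5)*S-0.5
        h=cv2.convexHull(np.float32(q)); cv2.fillConvexPoly(o,np.int32(np.round(h*16)),1,shift=4)
    return o
def fit(views,model,p0,z=0.):
    """views: list of (cam, mask, off)"""
    M=[(imaging.camera_model(c),k,o) for c,k,o in views]
    f=lambda p:sum(np.sum(render(m,p,z,model,o,k.shape)!=k)/k.sum() for m,k,o in M)
    best=min((minimize(f,p0+np.r_[0,0,d],method="Nelder-Mead",options=dict(initial_simplex=p0+np.r_[0,0,d]+np.array([[0,0,0],[.01,0,0],[0,.01,0],[0,0,.15]]),xatol=1e-5,fatol=1e-6)) for d in(-.1,.1)),key=lambda r:r.fun)
    return best.x,best.fun
def ground(c,px,z):
    m=imaging.camera_model(c); K=np.array([[m["fx"],0,m["cx"]],[0,m["fy"],m["cy"]],[0,0,1]])
    u=cv2.undistortPoints(np.float64([[px]]),K,np.float64(m["dist"]))[0,0]
    d=m["T"][:3,:3]@np.r_[u,1]; t=m["T"][:3,3]; return (t+d*(z-t[2])/d[2])[:2]
E
python3 - <<'E'
from h import *
I={c:cv2.imread(f"pics/{c}0.png")[:,:,::-1] for c in("side","top")}
for n,px,yaw,sp in(("lids",(271,226),0.1,(272,246)),("A",(328,233),-.4,(348,248)),("B",(403,236),.1,None)):
  for mn,mod in (("LIDS",LIDS),) if n=="lids" else (("BASE",BASE),("TRAY",TRAY)):
    p0=np.r_[ground("top",px,.02),yaw]
    t=("top",*mask(I["top"],px,30)); r=[fit([t],mod,p0)]
    if sp: s=("side",*mask(I["side"],sp,38)); r+=[fit([s],mod,p0),fit([t,s],mod,p0)]
    print(n,mn,[(np.round(a*[1e3,1e3,57.3],1).tolist(),round(b,3)) for a,b in r])
E
```

```text
lids LIDS [([470.5, 231.0, 9.2], np.float64(0.038)), ([471.5, 229.4, 9.6], np.float64(0.062)), ([470.6, 230.2, 9.1], np.float64(0.108))]
A BASE [([453.1, 83.4, -22.2], np.float64(0.026)), ([452.9, 81.8, -20.5], np.float64(0.052)), ([453.6, 82.9, -21.7], np.float64(0.088))]
A TRAY [([454.1, 82.9, -21.7], np.float64(0.02)), ([456.1, 82.5, -21.3], np.float64(0.124)), ([454.1, 82.9, -21.7], np.float64(0.144))]
B BASE [([448.2, -105.2, 7.8], np.float64(0.2))]
B TRAY [([449.2, -111.0, 9.1], np.float64(0.071))]
```

The fits agree in both views. Object A is the deep base at (453, 83), yaw -22°. The tray is at (449, -111), yaw 9°, and the lids are at (470.5, 231), yaw 9.2°. Next I'll approach the tray, passing in front of the red box.

Call:
drive_tool(deltas="78 15 47 0 -0.1; 78 30 94 0 -0.2; 78 42 141 0 -0.306; 78 50 188 0 -0.306; 78 50 236 0 -0.306; 78 50 284 0 -0.306; 78 70 325 0 -0.306; 78 100 362 0 -0.306; 78 130 400 0 -0.306; 78 155 435 -10 -0.306; 78 169 448 -50 -0.306; 78 169 448 -80 -0.306")

```text
time_s: 1.3
position: [0.4509, -0.1086, 0.1416]
tcp_rot: [[0.987, 0.162, 0.002], [0.162, -0.987, -0.001], [0.002, 0.001, -1.0]]
force: [-1.4, -0.2, 0.2]
opening: 0.898
grasp_force: 0.0
```

Call:
drive_tool(deltas="78 0 0 -40 0; 78 0 0 -80 0; 78 0 0 -80 0; 78 0 0 -80 0")

```text
time_s: 1.7
position: [0.4487, -0.1104, 0.0623]
tcp_rot: [[0.987, 0.158, -0.002], [0.158, -0.987, 0.001], [-0.002, -0.001, -1.0]]
force: [0.4, 0.2, 0.6]
opening: 0.901
grasp_force: 0.0
```

```bash
python3 - <<'E'
from h import *
for c in("side","top"):
    a=imaging.capture(c)[:,:,::-1]; cv2.imwrite(f"pics/{c}1.png",a)
s=bot.read_state();print(s["position"],s["time_s"])
a=cv2.imread("pics/side1.png")[160:300,340:540];b=cv2.imread("pics/top1.png")[160:300,320:520]
cv2.imwrite("pics/c1.png",cv2.convertScaleAbs(cv2.resize(np.hstack([a,b]),None,fx=2,fy=2,interpolation=cv2.INTER_CUBIC),alpha=1.5))
E
```

```text
[ 0.45034497 -0.11132619  0.06428182] 1.8
```

View pics/c1.png

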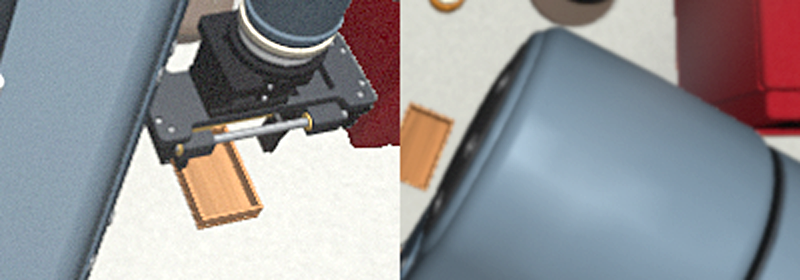

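```bash
python3 - <<'E'
from h import *
m=imaging.camera_model("side")
print(ground("side",(439.7,274.3),.006),ground("side",(471.2,266),.006))
I=cv2.imread("pics/top0.png")[:,:,::-1]
k,o=mask(I,(403,236),30)
for b in (BASE,TRAY): pass
p=np.array([.4492,-.111,9.1/57.3]);print(place(p,0,corners((96,62,6,28))).round(4).tolist())
r=render(imaging.camera_model("top"),p,0,TRAY,o,k.shape)
cv2.imwrite("pics/d.png",cv2.merge([k*255,r*255,k*0]))
E
```

```text
[ 0.39625367 -0.09175188] [ 0.41010657 -0.15679521]
[[0.4067, -0.1492, 0.006], [0.4067, -0.1492, 0.028], [0.3969, -0.088, 0.006], [0.3969, -0.088, 0.028], [0.5015, -0.134, 0.006], [0.5015, -0.134, 0.028], [0.4917, -0.0728, 0.006], [0.4917, -0.0728, 0.028]]
```

View pics/d.png

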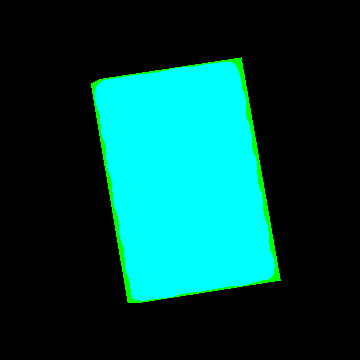

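Call:
drive_tool(deltas="78 0 -1 -25 0; 78 0 -1 -45 0; 78 0 -1 -54 0; 78 0 -1 -54 0; 50 0 -1 -54 0; 50 0 -1 -54 0; 50 0 -1 -54 0; 50 0 -1 -54 0; 50 0 -1 -54 0; 50 0 -1 -54 0")

```text
time_s: 2.8
position: [0.4498, -0.112, 0.0095]
tcp_rot: [[0.987, 0.158, 0.002], [0.158, -0.987, -0.001], [0.002, 0.001, -1.0]]
force: [-0.7, 0.1, 6.4]
opening: 0.708
grasp_force: 30.0
```

Call:
drive_tool(deltas="50 0 0 40 0; 50 0 0 85 0; 50 1 40 85 -0.14; 50 2 80 85 -0.28; 50 3 120 85 -0.42; 50 4 160 85 -0.54; 50 4 195 85 -0.54; 50 4 195 85 -0.54; 50 4 195 85 -0.54; 50 4 195 85 -0.54")

```text
time_s: 3.8
position: [0.4532, 0.0827, 0.0935]
tcp_rot: [[0.928, -0.372, -0.0], [-0.372, -0.928, -0.0], [-0.0, 0.0, -1.0]]
force: [-0.0, 0.1, -3.1]
opening: 0.708
grasp_force: 30.0
```

```bash
python3 - <<'E'
from h import *
for c in("side","top"):
    a=imaging.capture(c)[:,:,::-1]; cv2.imwrite(f"pics/{c}2.png",a)
s=bot.read_state();print(s["position"],s["time_s"],s["force"])
a=cv2.imread("pics/side2.png")[180:300,280:400]
cv2.imwrite("pics/c2.png",cv2.convertScaleAbs(cv2.resize(a,None,fx=5,fy=5,interpolation=cv2.INTER_CUBIC),alpha=1.5))
E
```

```text
[0.45330829 0.08222618 0.09349486] 3.9 [-0.16698109 -0.05082646 -1.59669384]
```

View pics/c2.png

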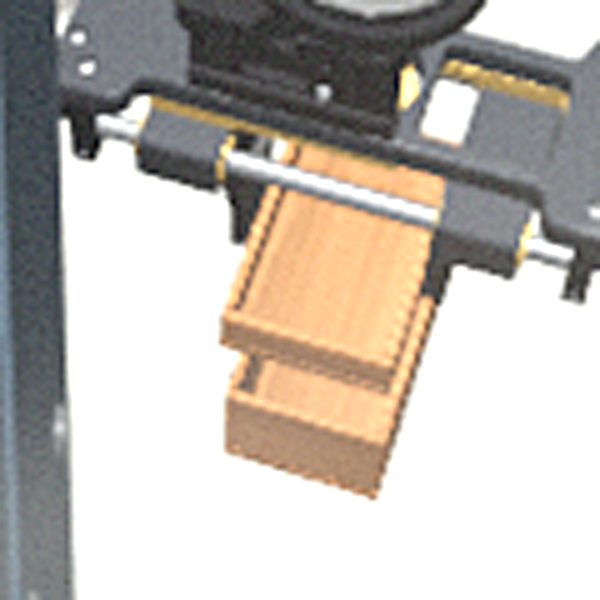

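The side view shows the tray over the base. The tray's near top corners are at crop (222,320) and (395,370), and the base's near top corners are at (226,398) and (390,443). I'll compare their offset in world coordinates.

```bash
python3 - <<'E'
from h import *
g=lambda u,v,z:ground("side",((u+.5)/5-.5+280,(v+.5)/5-.5+180),z)
for n,l in dict(tray_top=[(222,320,.112),(395,370,.112)],tray_bot=[(222,342,.090),(395,390,.09)],base_top=[(226,398,.05),(390,443,.05)],base_bot=[(228,450,0),(377,498,0)]).items():
    a,b=[g(*q) for q in l]; d=a-b; print(n,a.round(4),b.round(4),np.round((a+b)/2,4),np.linalg.norm(d).round(4),"yaw",np.degrees(np.arctan2(-d[0],d[1])).round(1))
I=cv2.imread("pics/side0.png")[:,:,::-1]
E
```

```text
tray_top [0.4167 0.1292] [0.3946 0.0718] [0.4057 0.1005] 0.0615 yaw -21.1
tray_bot [0.42  0.129] [0.3981 0.07  ] [0.409  0.0995] 0.0629 yaw -20.4
base_top [0.4181 0.1276] [0.3969 0.0692] [0.4075 0.0984] 0.0621 yaw -19.9
base_bot [0.4207 0.1266] [0.3977 0.0707] [0.4092 0.0986] 0.0604 yaw -22.4
```

Call:
drive_tool(deltas="50 1 -1 -15 0; 50 1 -1 -30 0; 50 1 -1 -33 0; 50 1 -1 -35 0; 50 1 -1 -37 0; 50 1 -1 -39 0; 50 1 -1 -40 0; 50 1 -1 -40 0")

```text
time_s: 4.7
position: [0.4542, 0.0824, 0.0537]
tcp_rot: [[0.928, -0.372, 0.0], [-0.372, -0.928, -0.0], [0.0, -0.0, -1.0]]
force: [0.0, 0.2, -2.0]
opening: 0.71
grasp_force: 30.0
```

Call:
drive_tool(deltas="50 0 0 -1 0; 50 0 0 -1 0; 78 0 0 -1 0; 78 0 0 -1 0; 78 0 0 -1 0; 78 0 0 30 0; 78 0 0 75 0; 78 0 0 110 0; 78 0 0 110 0")

```text
time_s: 5.6
position: [0.4575, 0.0823, 0.1676]
tcp_rot: [[0.928, -0.372, 0.01], [-0.372, -0.928, -0.001], [0.01, -0.003, -1.0]]
force: [0.3, -0.3, 0.6]
opening: 0.897
grasp_force: 0.0
```

Call:
drive_tool(deltas="78 4 37 0 0.14; 78 8 74 0 0.28; 78 12 111 0 0.42; 78 16.5 148 0 0.54; 78 16.5 148 -50 0.54; 78 16.5 148 -80 0.54; 78 16.5 148 -80 0.54; 78 16.5 148 -80 0.54")

```text
time_s: 6.4
position: [0.4701, 0.2302, 0.0828]
tcp_rot: [[0.987, 0.158, -0.002], [0.158, -0.987, -0.001], [-0.002, 0.0, -1.0]]
force: [0.5, 0.7, -0.1]
opening: 0.896
grasp_force: 0.0
```

```bash
python3 - <<'E'
from h import *
I={}
for c in("side","top"):
    a=imaging.capture(c); I[c]=a; cv2.imwrite(f"pics/{c}3.png",a[:,:,::-1])
s=bot.read_state();print(s["position"],s["time_s"],s["force"])
a=cv2.imread("pics/side3.png")[180:300,230:390]
cv2.imwrite("pics/c3.png",cv2.convertScaleAbs(cv2.resize(a,None,fx=5,fy=5,interpolation=cv2.INTER_CUBIC),alpha=1.5))
v=("side",*mask(I["side"],(348,240),38))
print([fit([v],[(96,62,0,h)],np.array([.453,.083,-.38])) for h in (72,76,80)])
E
```

```text
[0.47176426 0.23035381 0.08463158] 6.5 [-0.35756466 -1.34041478  0.15187228]
[(array([ 0.45285663,  0.08273955, -0.36804561]), np.float64(0.03796658000287428)), (array([ 0.44908554,  0.08362645, -0.36721206]), np.float64(0.05628356044472897)), (array([ 0.44712839,  0.08383242, -0.35583603]), np.float64(0.07385584196705033))]
```

View pics/c3.png

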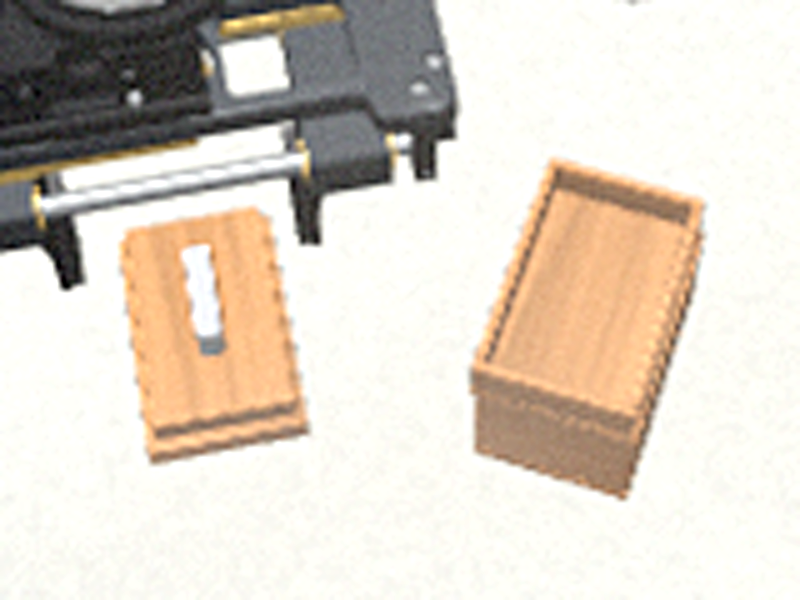

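The tray is seated: the stack fits best at 72 mm high, and the overhang is about 1 mm. Next I'll grip the lids.

Call:
drive_tool(deltas="78 0 0 -40 0; 78 0 0 -65 0; 78 0 0 -74 0; 78 0 0 -74 0; 50 0 0 -74 0; 50 0 0 -74 0; 50 0 0 -74 0; 50 0 0 -74 0; 50 0 0 -74 0; 50 0 0 -74 0")

```text
time_s: 7.5
position: [0.4716, 0.2305, 0.0108]
tcp_rot: [[0.987, 0.158, 0.003], [0.158, -0.987, 0.0], [0.003, -0.0, -1.0]]
force: [-0.3, -1.1, 6.8]
opening: 0.706
grasp_force: 30.0
```

Call:
drive_tool(deltas="50 0 0 10 0; 50 0 0 30 0; 50 0 0 55 0; 50 0 0 80 0; 50 0 0 96 0; 50 -2 -15 96 -0.06; 50 -5 -42 96 -0.15; 50 -8 -70 96 -0.26; 50 -11 -98 96 -0.37; 50 -14 -125 96 -0.47; 50 -16 -142 96 -0.53; 50 -16.5 -148 96 -0.54")

```text
time_s: 8.7
position: [0.4535, 0.0811, 0.1058]
tcp_rot: [[0.927, -0.374, -0.001], [-0.374, -0.927, 0.0], [-0.001, 0.0, -1.0]]
force: [-0.9, -0.4, -1.9]
opening: 0.704
grasp_force: 30.0
```

Call:
drive_tool(deltas="50 0 0 0 0; 50 0 0 0 0; 50 0 0 0 0")

```text
time_s: 9.0
position: [0.4542, 0.0832, 0.1056]
tcp_rot: [[0.929, -0.37, 0.0], [-0.37, -0.929, 0.0], [0.0, -0.0, -1.0]]
force: [-0.1, 0.8, -3.7]
opening: 0.709
grasp_force: 30.0
```

```bash
python3 - <<'E'
from h import *
cv2.imwrite("pics/side4.png",imaging.capture("side")[:,:,::-1])
s=bot.read_state();print(s["position"],s["time_s"],s["force"])
a=cv2.imread("pics/side4.png")[180:300,280:400]
cv2.imwrite("pics/c4.png",cv2.convertScaleAbs(cv2.resize(a,None,fx=5,fy=5,interpolation=cv2.INTER_CUBIC),alpha=1.5))
E
```

```text
[0.45420348 0.08317798 0.10559652] 9.05 [-0.12314394  0.09427288 -2.08303008]
```

View pics/c4.png

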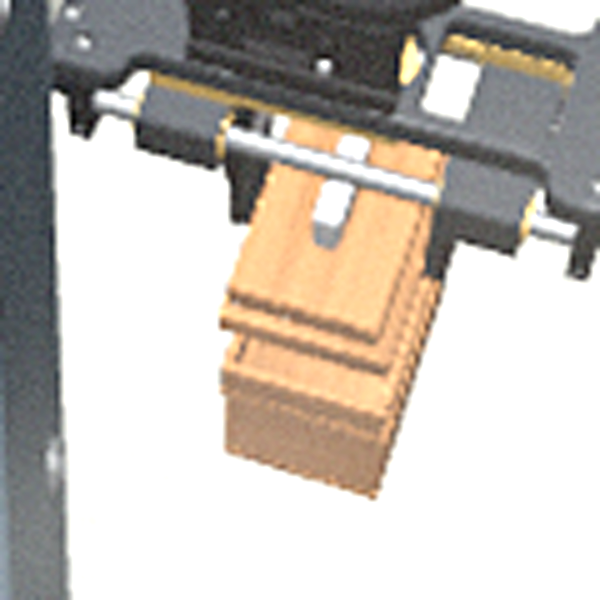

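The side view shows the nested lids over the tray. The lid edge's bottom corners are at crop (221,325) and (392,372), and the tray's top corners are at (222,370) and (393,418).

```bash
python3 - <<'E'
from h import *
g=lambda u,v,z:ground("side",((u+.5)/5-.5+280,(v+.5)/5-.5+180),z)
for n,l in dict(lidbot=[(221,325,.1025),(392,372,.1025)],tray_top=[(222,370,.072),(393,418,.072)],tray_bot=[(223,390,.05),(391,437,.05)]).items():
    a,b=[g(*q) for q in l]; d=a-b; print(n,a.round(4),b.round(4),np.round((a+b)/2,4),np.linalg.norm(d).round(4),"yaw",np.degrees(np.arctan2(-d[0],d[1])).round(1))
E
```

```text
lidbot [0.42   0.1293] [0.3987 0.0718] [0.4093 0.1006] 0.0613 yaw -20.3
tray_top [0.4183 0.1291] [0.3961 0.0696] [0.4072 0.0993] 0.0634 yaw -20.4
tray_bot [0.4214 0.1285] [0.3992 0.0686] [0.4103 0.0985] 0.0639 yaw -20.3
```

Call:
drive_tool(deltas="50 -0.5 -1 -12 0; 50 -0.5 -1 -21 0; 50 -0.5 -1 -23 0; 50 -0.5 -1 -25 0; 50 -0.5 -1 -27 0; 50 -0.5 -1 -29 0; 50 -0.5 -1 -29.5 0; 50 -0.5 -1 -29.5 0")

```text
time_s: 9.85
position: [0.4539, 0.0814, 0.0768]
tcp_rot: [[0.928, -0.372, 0.001], [-0.372, -0.928, 0.0], [0.001, -0.0, -1.0]]
force: [-1.8, 0.8, 3.4]
opening: 0.708
grasp_force: 30.0
```

Call:
drive_tool(deltas="50 -0.5 -0 -1 0; 50 0 0 -1 0; 50 0 0 -1 0")

```text
time_s: 10.15
position: [0.4539, 0.0814, 0.0767]
tcp_rot: [[0.928, -0.372, 0.002], [-0.372, -0.928, -0.0], [0.001, -0.0, -1.0]]
force: [-3.1, 0.3, 14.1]
opening: 0.709
grasp_force: 30.0
```

Call:
drive_tool(deltas="78 0 0 0 0; 78 0 0 0 0; 78 0 0 0 0; 78 0 0 20 0; 78 0 0 50 0; 78 0 0 85 0; 78 0 0 90 0; 78 0 0 90 0; 78 0 0 90 0; 78 0 0 90 0")

```text
time_s: 11.15
position: [0.4526, 0.0814, 0.1638]
tcp_rot: [[0.928, -0.372, -0.003], [-0.372, -0.928, 0.0], [-0.003, 0.001, -1.0]]
force: [-0.0, 0.9, 0.3]
opening: 0.898
grasp_force: 0.0
```

```bash
python3 - <<'E'
from h import *
cv2.imwrite("pics/side5.png",imaging.capture("side")[:,:,::-1])
s=bot.read_state();print(s["position"],s["time_s"],s["force"])
a=cv2.imread("pics/side5.png")[180:300,280:400]
cv2.imwrite("pics/c5.png",cv2.convertScaleAbs(cv2.resize(a,None,fx=5,fy=5,interpolation=cv2.INTER_CUBIC),alpha=1.5))
E
```

```text
[0.45270874 0.08135092 0.16376688] 11.2 [ 0.91264414 -0.98042936 -0.14521964]
```

View pics/c5.png

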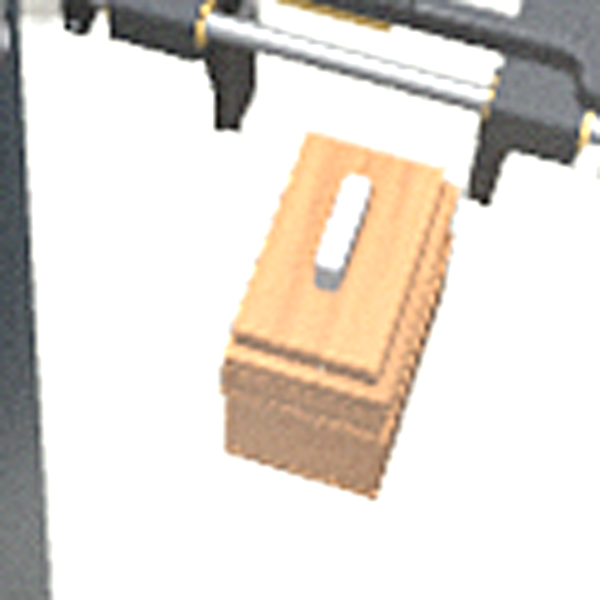

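The lid is plugged flush onto the tray. The handle's top ends are at crop (358,177) and (332,268).

```bash
python3 - <<'E'
from h import *
g=lambda u,v,z:ground("side",((u+.5)/5-.5+280,(v+.5)/5-.5+180),z)
for l in ([(358,175),(330,270)],[(347,177),(317,265)],[(371,180),(342,272)]):
    a,b=[g(*q,.116) for q in l]; d=a-b; print(a.round(4),b.round(4),np.round((a+b)/2,4),np.linalg.norm(d).round(4),"yaw",np.degrees(np.arctan2(d[1],d[0])).round(1))
img=cv2.imread("pics/side5.png")[:,:,::-1]
v=("side",*mask(img,(347,243),38))
print(fit([v],[(96,62,0,84),(88,54,84,98)],np.array([.453,.083,-.38])))
E
```

```text
[0.4705 0.0778] [0.4322 0.091 ] [0.4513 0.0844] 0.0405 yaw -18.9
[0.4699 0.0818] [0.4344 0.0953] [0.4521 0.0886] 0.0379 yaw -20.8
[0.4682 0.0734] [0.4312 0.0869] [0.4497 0.0801] 0.0394 yaw -20.0
(array([ 0.45292686,  0.08234178, -0.36090199]), np.float64(0.04730036568751643))
```

Call:
drive_tool(deltas="40 -1 1 0 0; 40 -1 1 0 0; 40 -1 1 -25 0; 40 -1 1 -45 0; 40 -1 1 -57 0; 40 -1 1 -62 0; 40 -1 1 -62 0; 0 -1 1 -62 0; 0 -1 1 -62 0; 0 -1 1 -62 0; 0 -1 1 -62 0; 0 -1 1 -62 0")

```text
time_s: 12.4
position: [0.4529, 0.0824, 0.1034]
tcp_rot: [[0.928, -0.372, 0.001], [-0.372, -0.928, 0.0], [0.001, -0.0, -1.0]]
force: [-0.4, 0.5, 1.9]
opening: 0.108
grasp_force: 30.0
```

Call:
drive_tool(deltas="0 0 0 0 0; 0 0 0 0 0; 0 0 0 0 0; 0 0 0 0 0")

```text
time_s: 12.8
position: [0.4529, 0.0824, 0.1034]
tcp_rot: [[0.928, -0.372, 0.001], [-0.372, -0.928, 0.0], [0.001, -0.0, -1.0]]
force: [-0.2, -0.1, 5.3]
opening: 0.113
grasp_force: 30.0
```

Call:
drive_tool(deltas="0 0 0 2 0; 0 0 0 5 0; 0 0 0 9 0; 0 0 0 14 0; 0 0 0 22 0; 0 0 0 35 0; 0 0 0 50 0; 0 0 0 65 0; 0 0 0 80 0; 0 0 0 92 0; 0 0 0 100 0; 0 0 0 100 0")

```text
time_s: 14.0
position: [0.4534, 0.0823, 0.2043]
tcp_rot: [[0.928, -0.372, 0.003], [-0.372, -0.928, -0.0], [0.003, -0.001, -1.0]]
force: [0.1, 0.5, -0.8]
opening: 0.112
grasp_force: 30.0
```

Call:
drive_tool(deltas="0 0 0 0 0; 0 0 0 0 0; 0 0 0 0 0; 0 0 0 0 0")

```text
time_s: 14.4
position: [0.4524, 0.0824, 0.2026]
tcp_rot: [[0.928, -0.372, -0.001], [-0.372, -0.928, 0.0], [-0.001, 0.0, -1.0]]
force: [-0.3, 0.3, -1.2]
opening: 0.113
grasp_force: 30.0
```

```bash
python3 - <<'E'
from h import *
a=imaging.capture("side")[:,:,::-1]
s=bot.read_state();print(s["position"],s["time_s"],s["opening"],s["grasp_force"],s["qvel"].round(2))
cv2.imwrite("pics/c6.png",cv2.convertScaleAbs(cv2.resize(a[130:300,240:440],None,fx=3.5,fy=3.5,interpolation=cv2.INTER_CUBIC),alpha=1.5))
E
```

```text
[0.45243911 0.08235145 0.20263507] 14.45 0.11290577779589238 29.999763071537018 [-0.03 -0.08  0.   -0.02 -0.03 -0.08]
```

View pics/c6.png

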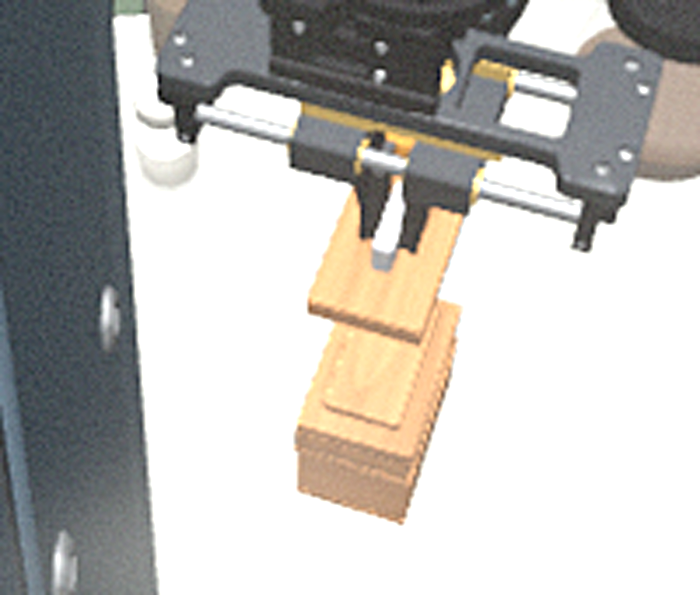

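The outer lid is held level about 100 mm above where it sat, with its near edge at crop (370,320). The inner lid is still seated, with its boss showing at (365,400).

```bash
python3 -c "
from rig import bot
print(bot.hand_in())"
```

```text
the job is handed in; nothing more can be done
None
```

The box is assembled with the tray and inner lid seated, the outer lid is held level about 10 cm above where it sat and straight above the box, and the job was handed in at about 14.5 s.

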